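# Lock the end stop of a V-block fixture on a sleeve

## Robot

A 6-joint arm with a two-finger parallel gripper is mounted at the origin on the work surface. World frame = base frame: x ahead of the robot, y to its left, z up, the work surface at z = 0. Lengths are in m, angles in rad, forces in N, time in s.
With the tool pointing down it reaches from about 0.25 to 0.85 m from the base axis. Payload 12.5 kg.
Tool frame: the origin (TCP) lies on the centre line of the jaws, within the pads' length; the fingertips stand 25 mm ahead of it and the grasp point (between the pads) lies 6 mm ahead of it; z points along the fingers, y is the line along which they close (so a half turn about z gives the same grasp; the last joint's range is limited). The gripper opens to 93 mm and grips with 3 to 60 N. Pads are 15 mm wide; open, the fingers measure 128 mm over their backs; the gripper's body (75 mm by 188 mm) begins 65 mm behind the grasp point.
Start: joints at [-1.255, 0.351, 1.652, -0, 1.139, -0.085], TCP at [0.215, -0.506, 0.244] pointing down, gripper open.
Joint ranges: [-2.75, 2.75], [-0.79, 2.1], [0.01, 2.65], [-1.57, 4.71], [0.07, 3.14], [-2.87, 2.87]. Speed limits (rad/s): [2.22, 2.22, 2.79, 3.14, 3.14, 3.14].

## Interface

Orientations are given as [roll, pitch, yaw] about the fixed x, y, z axes, in that order (R = Rz(yaw) Ry(pitch) Rx(roll)).
In Python, from workcell import manip gives the robot as it stands.
- The arm moves only by the tool drive_tool, never from a script. Its argument "series" is a list of rows, each an object with "linear": the shift along the world's x, y, z each as a share of 4 cm, from -1 to 1, a list of three; "rot": the turn, a rotation vector about the world's x, y, z each as a share of 4 degrees, from -1 to 1, a list of three; "jaw": the closure, from 0 (fully open) to 1 (shut). A call has 1 to 20 rows; each row shifts and turns the commanded pose from where the row before left it; what a row does not reach is not made up. A row lasts 1/8 s, in which the tool goes at most 62.5 mm and 10.7 degrees, less where a joint would pass 70% of its speed; a pose out of reach is approached as far as the arm can. A call with a number of a shift or a turn outside -1 to 1 is refused whole. A call with a gripper value outside its range is refused whole. The fingers move at their own pace and stop on an object; the grip force is fixed at half the most. Time passes only in rows, so rows that do not move let the fingers close. It gives the time, the measured TCP pose, the force, the opening and the grip force at its end, in the units of the state.
- manip.get_state(): the state, without advancing time (a new reading comes with each control period).
- manip.capture(name): name is "scene" or "side" or "wrist"; returns the picture (420x560x3 uint8, red, green, blue); there is no depth.
- manip.get_calibration(name): a dict with "fx", "fy", "cx", "cy" (pixels), "rvec" (rotation vector, rad) and "tvec" (3), from world to camera coordinates, as OpenCV has them. Camera axes: x right, y down, z forward; pixel columns grow to the right and rows downward; lengths in m; the calibration is good to about 2 mm. A picture is of the moment at which its call begins: read the wrist's pose just before it. get_calibration takes no time and is no camera call; for the wrist camera it gives the pose at the moment of the call.
- manip.close_job(): hands the job in; it is judged then, once.
Trained networks look in the newest picture that a camera, given by its name, has taken for a name from the list of things; names that differ only in an ending like _2 or _b are one class to them, and where a whole thing is asked for, a point or a joint stands for the part that bears it (a point fixed in the world has none). Each returns a list of dicts, best first, with "conf" (0 to 1); they miss things now and then, are a little off and sometimes report something else, mostly with a low value. They report only what shows in the picture. A call takes as long as a camera call. They do not tell look-alikes from the thing itself.
- manip.boxes_of(camera, name): "xy" ([column, row] in pixels, amid what is visible of it).
- manip.cut_out(camera, name): "region" (420x560 bool, what is visible of it) and "xy" ([column, row] in pixels, amid what is visible of it).
The state is a dict: "clock": time; "joints": joint angles; "qvel": joint speeds; "joint_efforts": joint torques, N m; "ee_pos": TCP position; "tcp_rot": TCP orientation; "force": force on the tool from outside, world axes, zero at the start; "ft_torque": the same for the moment, N m; "opening": finger opening in m; "grasp_force": force on a finger pad.
Only numpy, scipy, OpenCV 4.12 (cv2) and the standard library are available. Lean on these libraries where they do the work, as an engineer would, in place of code of your own. Each camera call takes 0.05 s, during which the arm holds its last target. There are 200 camera calls.

## Task

Get the steel sleeve that lies in the V-block ready for deburring: push the stop rod in by its knob so that its rubber buffer drives the sleeve home against the stop screw of the end plate and stays lightly pressed on it (a small squeeze of the hard rubber: the sleeve is thin), then flip the cam lever over centre until it lies fully closed alongside the rod. Do not force the small lever, and leave the other things on the bench where they are.

Things in the scene. Friction and masses are not known exactly. Their poses are not given: they have to be found in the camera images.
- fixture: The V-block fixture, fixed to the bench: grey steel base plate 255 x 92 x 12 mm with a V-block and end plate at one end and a split clamp block at the other. Origin on the bench top below the rod's axis; x runs level along the rod, from the knob towards the end plate, y across, z up. The rod's and the sleeve's common axis is at y = 0, z = 70 mm. The cam lever is on the -y side.
- clamp_block (a point): Middle of the top of the split clamp block, 106 mm above the bench, at x = -55 mm in the fixture's frame. The block is 36 mm long (x), 44 mm wide and carries the rod, the skewer and the cam lever.
- v_block (a point): Middle of the V-block, on the sleeve's axis, at x = +82 mm in the fixture's frame. The V-block is 95 mm long (up to the end plate) and 68 mm wide; its sides reach 70 mm above the bench.
- end_plate: Upright steel plate 14 x 68 mm, top 94 mm above the bench, bolted on the end of the V-block, axes as the fixture's; origin on the rod's axis (70 mm above the bench) on its inner face, at x = +130 mm in the fixture's frame. It carries the stop screw: a steel disc of 26 mm on the axis that stands 6 to 16 mm out of the inner face (locked, set differently each time, not measured). The sleeve comes home on this disc.
- sleeve: Plain steel sleeve, 32 mm outside diameter, 60 mm long, bore 18 mm, about 0.22 kg, lying loose in the V with its axis along the fixture's x, 8 to 28 mm short of the stop screw at the start. Origin at its middle, on its axis; its x axis is its length, towards the end plate. Slides along the V with 1 to 4 N.
- sleeve_far (a point): Centre of the sleeve's end that must meet the stop screw.
- sleeve_near (a point): Centre of the sleeve's other end, which the buffer pushes.
- buffer: Black hard-rubber buffer, 24 mm diameter, 14 mm thick, on the inner end of the stop rod. Origin at the centre of its face (the face looks along the fixture's +x). The rubber gives about 0.05 mm per newton and is solid after 2 mm.
- knob (a point): Centre of the outer face of the stop rod's black knob (32 mm diameter, 21 mm long, axis 70 mm above the bench). The rod (14 mm steel, 207 mm from knob face to buffer face) slides 75 mm along the fixture's x only, with a steady drag of about 8 N, and stays where it is left; +x is towards the sleeve. Let go, it holds a buffer squeeze of up to 8 N; with the lever closed it is clamped.
- lever_angle (a joint): Angle of the cam lever (rad): 0 wide open, grows as it closes, 1.92 closed on its stop; its spring rests it open at 0 to 0.1. It swings level about a vertical pin. Seen from above it points from the pin at pi + 1.92 - value, counter-clockwise from the fixture's +x: closed it points along -x, beside the rod. It stiffens to about 0.6 N m near 0.85, passes centre at about 1.55, then snaps shut by itself.
- lever_pivot (a point): The lever's pin, at mid-height of the lever (92 mm above the bench); at (-55, -36, 92) mm in the fixture's frame.
- lever_tip (a point): Rounded free end of the lever, 80 mm from the pin, 92 mm above the bench. The lever is a steel bar 8 mm thick in its plane of swing and 14 mm high (85 to 99 mm above the bench), with its round tip 10 mm across.
- cam_lever: The bar of the cam lever, 13 to 85 mm from its pin; origin on the pin, x axis from tip to pin. Pushed 62 mm from the pin it needs at most about 12 N to pass centre; more than 35 N would bend it.
- spare_sleeve: A second, equal sleeve standing on its end beside the fixture; not to be disturbed.
- needle_file_a: Needle file, 170 mm long, lying by the fixture; not to be disturbed.
- needle_file_b: Another needle file, lying on the bench; not to be disturbed.
- grinder_a: Black pencil grinder, 175 mm long, lying on the bench; not to be disturbed.
- grinder_b: A second pencil grinder; not to be disturbed.
- stone_tray: White plastic tray 100 x 150 x 45 mm with polishing stones; not to be disturbed.
- swab_pot: Steel cup, 64 mm across, 75 mm high; not to be disturbed.
Things that resemble listed ones, but are neither listed nor needed, are in the scene too. Leave any orange look-alike of the sleeve alone.

How it is judged:
By the outcome, as a careful person would: the job done as asked, in the order asked, and still so for the second after the job is handed in, with the robot touching nothing.
It also fails if it takes over 51 s, if anything falls off the work surface, if the arm or the gripper's body presses on something with over 40 N, if the wrist force passes 120 N, or if a joint passes its speed limit or range.

## Working session

There is one attempt and no reset: what is moved stays moved. The work goes in short steps, Python scripts to look and compute and a tool call to move; the robot and the scene stay as the last step left them, time stands still between calls to the robot, and variables do not carry over. Pictures are saved under pics/ and viewed, at most 10 in all, crops included, and the job is handed in when it is done.

Besides the shell and the picture viewer there is one more tool, called after "Call:" in YAML: its name, and indented under it one key for each argument. drive_tool: Moves the arm, as the interface text tells. Shift numbers are shares of 4 cm and turn numbers shares of 4 degrees, none past 1 either way. Its arguments: {"type":"object","properties":{"series":{"type":"array"}},"required":["series"]}

```bash
mkdir -p pics; ls; cat > h.py <<'E'
import numpy as np, cv2
from workcell import manip
def cal(n):
    c=manip.get_calibration(n); K=np.array([[c['fx'],0,c['cx']],[0,c['fy'],c['cy']],[0,0,1.]])
    return K,np.array(c['rvec'],float),np.array(c['tvec'],float)
def ray(c,xy):
    K,r,t=c; R=cv2.Rodrigues(r)[0]
    return -R.T@t, R.T@np.linalg.inv(K)@np.array([xy[0],xy[1],1.])
def onz(c,xy,z):
    o,d=ray(c,xy); return o+d*(z-o[2])/d[2]
def proj(c,P):
    return cv2.projectPoints(np.atleast_2d(np.array(P,float)),c[1],c[2],c[0],None)[0].reshape(-1,2)
def save(n,im): cv2.imwrite('pics/'+n+'.png',im[:,:,::-1])
E
python3 - <<'E'
from h import *
s=manip.get_state(); print(s)
ims=[]
Z=dict(clamp_block=.106,knob=.07,sleeve=.07,buffer=.07,lever_tip=.092,end_plate=.094,lever_pivot=.092,v_block=.07,fixture=.0)
for n in ['scene','side']:
    im=manip.capture(n); save(n,im); ims.append(im); c=cal(n); print(n,ray(c,(280,210)))
    for k in Z:
        for d in manip.boxes_of(n,k)[:3]: print(n,k,np.round(d['xy']),round(d['conf'],2),np.round(onz(c,d['xy'],Z[k]),3))
E
```

```text
pics
{'clock': 0.0, 'joints': array([-1.25459340e+00,  3.51246361e-01,  1.65242450e+00,  3.52829825e-05,
        1.13908334e+00, -8.46083392e-02]), 'qvel': array([-0.00105637, -0.00125617,  0.00122294,  0.00056855,  0.00046915,
       -0.00152023]), 'joint_efforts': array([-2.53112521e-03, -4.97331870e+01, -2.85253608e+01,  6.98141218e-02,
        2.58265523e-02, -1.01749285e-04]), 'ee_pos': array([ 0.21452049, -0.50610084,  0.24309571]), 'tcp_rot': array([-3.14043797e+00, -1.30073406e-04,  4.00796409e-01]), 'force': array([-0.06194518, -0.49412083,  0.21151638]), 'ft_torque': array([ 0.0324528 , -0.00950998,  0.00611172]), 'grasp_force': 0.0, 'opening': 0.09311232215638791}
scene (array([ 0.9643005 , -0.7623489 ,  1.11938975]), array([-0.33986843,  0.5658636 , -0.75123646]))
scene clamp_block [300. 200.] 0.72 [0.537 0.069 0.106]
scene knob [312. 180.] 0.72 [0.512 0.202 0.07 ]
scene knob [278. 206.] 0.65 [0.476 0.038 0.07 ]
scene knob [300. 200.] 0.54 [0.524 0.097 0.07 ]
scene sleeve [350. 223.] 0.73 [0.701 0.096 0.07 ]
scene sleeve [297. 196.] 0.53 [0.508 0.108 0.07 ]
scene sleeve [
[... 565 characters left out ...]
lock [278. 262.] 0.83 [0.493 0.182 0.106]
side clamp_block [298. 401.] 0.52 [0.431 0.489 0.106]
side knob [291. 216.] 0.68 [0.475 0.02  0.07 ]
side sleeve [262. 279.] 0.93 [0.529 0.207 0.07 ]
side sleeve [204. 258.] 0.7 [0.674 0.16  0.07 ]
side buffer [273. 262.] 0.63 [0.508 0.16  0.07 ]
side lever_tip [260. 226.] 0.49 [0.549 0.073 0.092]
side end_plate [256. 309.] 0.73 [0.534 0.298 0.094]
side end_plate [264. 277.] 0.16 [0.523 0.218 0.094]
side lever_pivot [276. 262.] 0.94 [0.5   0.174 0.092]
side lever_pivot [210. 372.] 0.4 [0.609 0.442 0.092]
side v_block [280. 260.] 0.77 [0.493 0.154 0.07 ]
side fixture [278. 262.] 0.6 [0.502 0.113 0.   ]
side fixture [262. 278.] 0.53 [0.536 0.163 0.   ]
```

```bash
python3 - <<'E'
from h import *
a=cv2.imread('pics/scene.png')[110:290,200:400]; b=cv2.imread('pics/side.png')[170:350,180:380]
cv2.imwrite('pics/both.png',np.hstack([cv2.resize(x,(400*1,360),interpolation=cv2.INTER_CUBIC) for x in (a,b)]))
E
```

```text
(no output)
```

View pics/both.png

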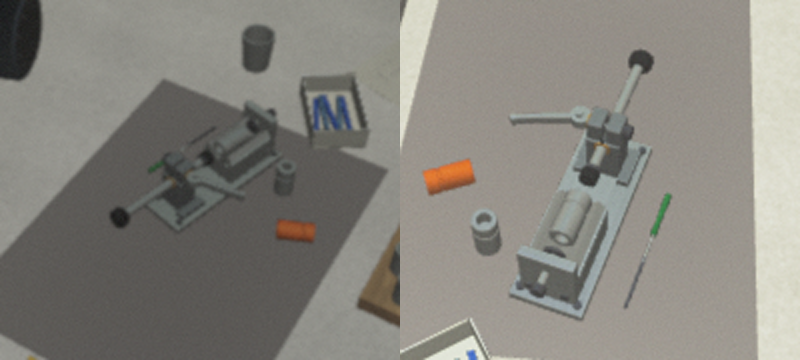

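View pics/side.png

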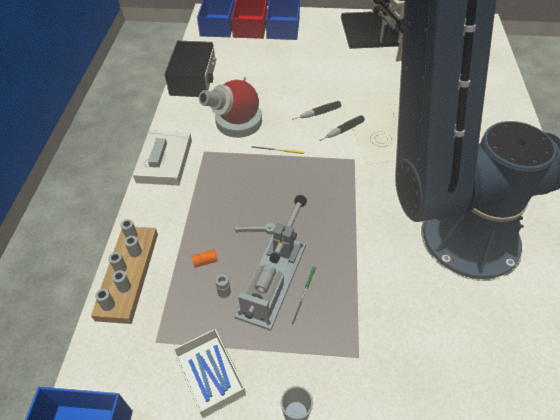

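```bash
python3 - <<'E'
from h import *
a=cal('scene'); b=cal('side')
def tri(p,q):
    o1,d1=ray(a,p);o2,d2=ray(b,q)
    A=np.stack([d1,-d2],1); k=np.linalg.lstsq(A,o2-o1,rcond=None)[0]
    return (o1+k[0]*d1+o2+k[1]*d2)/2, np.linalg.norm(o1+k[0]*d1-o2-k[1]*d2)
print('knob',tri((260,218.5),(300.5,201)))
print('tip',tri((321.5,208),(236,229.5)))
print('ep',onz(b,(240,295),.094),onz(b,(269,302),.094))
print('spare',onz(b,(222,280),.06))
c=cal('wrist'); o,d=ray(c,(280,210)); print('wrist',o,d,c[0][0,0],cv2.Rodrigues(c[1])[0])
E
```

```text
knob (array([ 0.45408073, -0.03396009,  0.06918255]), np.float64(0.00043945659834259646))
tip (array([0.60534005, 0.08688128, 0.09110004]), np.float64(0.00024925208556215967))
ep [0.5714008  0.26676592 0.094     ] [0.50606625 0.27892455 0.094     ]
spare [0.62345386 0.21230515 0.06      ]
wrist [ 0.28934919 -0.47509721  0.38498861] [-0.26665024 -0.10464162 -0.95814017] 327.667195982719 [[ 3.89790677e-01 -9.20903081e-01  8.62688515e-04]
 [-8.81437936e-01 -3.72814634e-01  2.89959331e-01]
 [-2.66702818e-01 -1.13783850e-01 -9.57038579e-01]]
```

Call:
drive_tool:
  series:
    - {"linear": [0.417,0.95,0],"rot": [0,0,0.72],"jaw": 0}
    - {"linear": [0.417,0.95,0],"rot": [0,0,0.72],"jaw": 0}
    - {"linear": [0.417,0.95,0],"rot": [0,0,0.72],"jaw": 0}
    - {"linear": [0.417,0.95,0],"rot": [0,0,0.72],"jaw": 0}
    - {"linear": [0.417,0.95,0],"rot": [0,0,0.72],"jaw": 0}
    - {"linear": [0.417,0.95,0],"rot": [0,0,0.72],"jaw": 0}
    - {"linear": [0.417,0.95,0],"rot": [0,0,0.72],"jaw": 0}
    - {"linear": [0.417,0.95,0],"rot": [0,0,0.72],"jaw": 0}
    - {"linear": [0.417,0.95,0],"rot": [0,0,0.72],"jaw": 0}
    - {"linear": [0.417,0.95,0],"rot": [0,0,0.72],"jaw": 0}
    - {"linear": [0.417,0.95,0],"rot": [0,0,0.72],"jaw": 0}
    - {"linear": [0.417,0.95,0],"rot": [0,0,0.72],"jaw": 0}
    - {"linear": [0.417,0.95,0],"rot": [0,0,0.72],"jaw": 0}
    - {"linear": [0.417,0.95,0],"rot": [0,0,0.72],"jaw": 0}
    - {"linear": [0.417,0.95,0],"rot": [0,0,0.72],"jaw": 0}
    - {"linear": [0.417,0.95,0],"rot": [0,0,0.72],"jaw": 0}
    - {"linear": [0.417,0.95,0],"rot": [0,0,0.72],"jaw": 0}
    - {"linear": [0.417,0.95,0],"rot": [0,0,0.72],"jaw": 0}
    - {"linear": [0,0,0],"rot": [0,0,0],"jaw": 0}

```text
clock: 3.38
ee_pos: [0.5153, 0.1795, 0.2433]
tcp_rot: [-3.142, -0.0, 1.308]
force: [0.2, -0.8, 0.2]
opening: 0.0929
grasp_force: 0.0
```

```bash
python3 - <<'E'
from h import *
s=manip.get_state(); print(s['clock'],s['ee_pos'],s['tcp_rot'],s['force'])
c=cal('wrist'); im=manip.capture('wrist'); save('w1',cv2.resize(im,(784,588)))
np.savez('w1.npz',K=c[0],r=c[1],t=c[2])
for k,z in dict(knob=.07,lever_tip=.092,lever_pivot=.1,end_plate=.094,sleeve=.07,buffer=.07,spare_sleeve=.06).items():
    for d in manip.boxes_of('wrist',k)[:2]: print(k,np.round(d['xy']),round(d['conf'],2),np.round(onz(c,d['xy'],z),3))
E
```

```text
3.375 [0.5152645  0.17947641 0.2433133 ] [-3.14154551e+00 -2.09036621e-04  1.30839123e+00] [ 0.18114304 -0.80882847  0.23892411]
knob [280. 270.] 0.68 [0.492 0.103 0.07 ]
knob [279. 172.] 0.57 [0.519 0.204 0.07 ]
lever_tip [330. 291.] 0.74 [0.537 0.078 0.092]
lever_pivot [282. 228.] 0.91 [0.509 0.159 0.1  ]
lever_pivot [328. 293.] 0.63 [0.535 0.082 0.1  ]
end_plate [284.  93.] 0.65 [0.542 0.272 0.094]
sleeve [437. 191.] 0.94 [0.664 0.146 0.07 ]
sleeve [281. 169.] 0.58 [0.522 0.207 0.07 ]
buffer [278. 230.] 0.82 [0.502 0.148 0.07 ]
spare_sleeve [380. 134.] 0.59 [0.622 0.213 0.06 ]
```

View pics/w1.png

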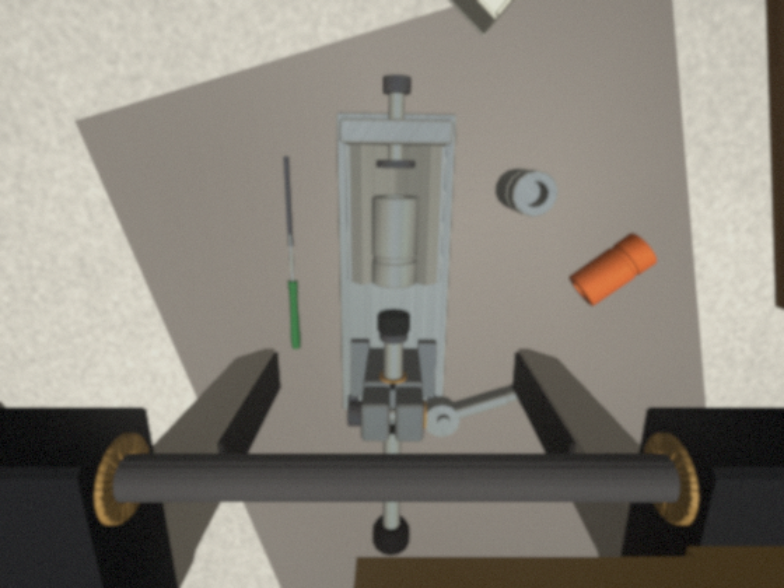

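```bash
cat > fit.py <<'E'
from h import *
from scipy.optimize import least_squares
z=np.load('w1.npz'); c=(z['K'],z['r'],z['t'])
F=np.array([[130,34,94],[130,-34,94],[144,34,94],[144,-34,94],[-55,-36,100]])/1e3
px=np.array([[341,143],[452,143],[340,122],[453,122],[443,416]])/1.4
def T(p,P):
    P=np.atleast_2d(P); C,S=np.cos(p[2]),np.sin(p[2])
    return np.stack([p[0]+C*P[:,0]-S*P[:,1],p[1]+S*P[:,0]+C*P[:,1],P[:,2]],1)
def res(p):
    r=(proj(c,T(p,F))-px).ravel()
    k=(proj(c,T(p,[[p[3],0,.07]]))-np.array([[391,540]])/1.4).ravel()
    return np.r_[r,k]
f=least_squares(res,[.505,.142,1.31,-.18]); p=f.x
if __name__=='__main__':
    print(p,np.round(f.fun,1))
    inv=lambda w:np.array([np.cos(p[2])*(w[0]-p[0])+np.sin(p[2])*(w[1]-p[1]),-np.sin(p[2])*(w[0]-p[0])+np.cos(p[2])*(w[1]-p[1])])
    for n,q,h in [('buffer front',(394,311),.082),('disc top',(396,162),.083),('sleeve far top',(395,196),.086),('sleeve near top',(395,284),.075),('lev',(515,394),.099),('spare',(528,190),.06)]:
        print(n,inv(onz(c,np.array(q)/1.4,h)))
    print('knob w',T(p,[[p[3],0,.07]]),'pivot',T(p,[[-.055,-.036,.092]]))
    print('tip0 fixture',inv([.6053,.0869]))
E
python3 fit.py
```

```text
[ 0.50326745  0.13896539  1.29559179 -0.19079035] [-1.   0.4  0.4  1.4 -0.7 -2.4  0.5 -1.3  0.6  3.1  0.3  0. ]
buffer front [1.99599988e-02 9.68973296e-05]
disc top [ 1.19619053e-01 -4.78539344e-05]
sleeve far top [0.09880927 0.00033064]
sleeve near top [ 0.03753879 -0.00037783]
lev [-0.03418578 -0.08479546]
spare [ 0.10192394 -0.09153035]
knob w [[ 0.45142136 -0.04464545  0.07      ]] pivot [[0.52296685 0.07625229 0.092     ]]
tip0 fixture [-0.02237944 -0.11234147]
```

Call:
drive_tool:
  series:
    - {"linear": [-0.262,-0.92,0],"rot": [0,0,-0.18],"jaw": 1}
    - {"linear": [-0.262,-0.92,0],"rot": [0,0,0],"jaw": 1}
    - {"linear": [-0.262,-0.92,0],"rot": [0,0,0],"jaw": 1}
    - {"linear": [-0.262,-0.92,0],"rot": [0,0,0],"jaw": 1}
    - {"linear": [-0.262,-0.92,0],"rot": [0,0,0],"jaw": 1}
    - {"linear": [-0.262,-0.92,0],"rot": [0,0,0],"jaw": 1}
    - {"linear": [-0.262,-0.92,0],"rot": [0,0,0],"jaw": 1}
    - {"linear": [0,0,-0.8],"rot": [0,0,0],"jaw": 1}
    - {"linear": [0,0,-0.8],"rot": [0,0,0],"jaw": 1}
    - {"linear": [0,0,-0.8],"rot": [0,0,0],"jaw": 1}
    - {"linear": [0,0,-0.8],"rot": [0,0,0],"jaw": 1}
    - {"linear": [0,0,-0.85],"rot": [0,0,0],"jaw": 1}
    - {"linear": [0,0,0],"rot": [0,0,0],"jaw": 1}

```text
clock: 5.4
ee_pos: [0.4402, -0.0799, 0.0804]
tcp_rot: [-3.138, -0.0, 1.292]
force: [-0.1, 0.2, 1.0]
opening: 0.0004
grasp_force: 0.0
```

```bash
python3 - <<'E'
from h import *
s=manip.get_state(); print(s['clock'],s['ee_pos'],s['tcp_rot'],s['force'],s['opening'])
a=manip.capture('scene')[170:270,210:310]; b=manip.capture('side')[170:270,240:340]
w=manip.capture('wrist')
save('p2',np.hstack([cv2.resize(a,(260,260)),cv2.resize(b,(260,260)),cv2.resize(w,(280,260))]))
E
```

```text
5.4 [ 0.44022708 -0.07989402  0.08037666] [-3.13772360e+00 -9.81487742e-06  1.29249818e+00] [-0.07191936  0.20980752  1.03002156] 0.00044882821510930967
```

View pics/p2.png

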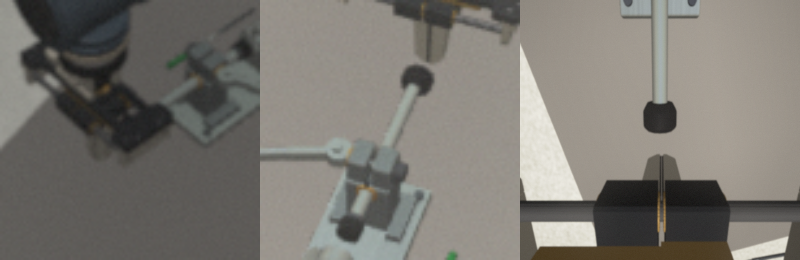

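Call:
drive_tool:
  series:
    - {"linear": [0.027,0.096,0],"rot": [0,0,0],"jaw": 1}
    - {"linear": [0.027,0.096,0],"rot": [0,0,0],"jaw": 1}
    - {"linear": [0.027,0.096,0],"rot": [0,0,0],"jaw": 1}
    - {"linear": [0.027,0.096,0],"rot": [0,0,0],"jaw": 1}
    - {"linear": [0.027,0.096,0],"rot": [0,0,0],"jaw": 1}
    - {"linear": [0.027,0.096,0],"rot": [0,0,0],"jaw": 1}
    - {"linear": [0.027,0.096,0],"rot": [0,0,0],"jaw": 1}
    - {"linear": [0.027,0.096,0],"rot": [0,0,0],"jaw": 1}
    - {"linear": [0.027,0.096,0],"rot": [0,0,0],"jaw": 1}
    - {"linear": [0.027,0.096,0],"rot": [0,0,0],"jaw": 1}
    - {"linear": [0.027,0.096,0],"rot": [0,0,0],"jaw": 1}

```text
clock: 6.92
ee_pos: [0.4532, -0.0382, 0.0816]
tcp_rot: [-3.141, 0.001, 1.294]
force: [-2.1, -8.3, 0.4]
opening: 0.0004
grasp_force: 4.0
```

```bash
cat > st.py <<'E'
from fit import *
s=manip.get_state(); u=np.array([np.cos(p[2]),np.sin(p[2])]); d=s['ee_pos'][:2]-p[:2]
print(s['clock'],'fx',d@u*1e3,'fy',(d@[-u[1],u[0]])*1e3,'z',s['ee_pos'][2],'Fx',s['force'][:2]@u,'Fy',s['force'][:2]@[-u[1],u[0]],s['force'])
E
python3 st.py; python3 - <<'E'
from h import *
w=manip.capture('wrist'); save('w3',w[:,140:420])
E
```

```text
6.925 fx -184.0514682915843 fy 0.010095595197855967 z 0.08160527682831754 Fx -8.529571136219664 Fy -0.21134677214597408 [-2.11446418 -8.26603245  0.42839032]
```

View pics/w3.png

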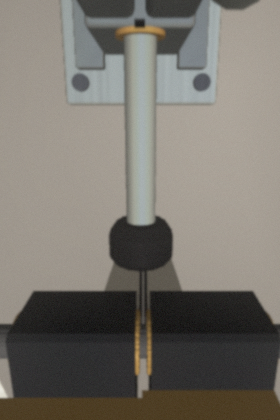

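Call:
drive_tool:
  series:
    - {"linear": [0.027,0.096,0],"rot": [0,0,0],"jaw": 1}
    - {"linear": [0.027,0.096,0],"rot": [0,0,0],"jaw": 1}
    - {"linear": [0.027,0.096,0],"rot": [0,0,0],"jaw": 1}
    - {"linear": [0.027,0.096,0],"rot": [0,0,0],"jaw": 1}
    - {"linear": [0,0,0],"rot": [0,0,0],"jaw": 1}

```text
clock: 7.6
ee_pos: [0.4576, -0.0227, 0.0816]
tcp_rot: [-3.142, 0.001, 1.294]
force: [-1.4, -6.2, 1.4]
opening: 0.0005
grasp_force: 2.8
```

```bash
python3 st.py; python3 - <<'E'
from h import *
a=manip.capture('scene')[150:230,260:360]; b=manip.capture('side')[220:330,220:320]
save('p4',np.hstack([cv2.resize(a,(400,440),interpolation=2),cv2.resize(b,(400,440),interpolation=2)]))
E
```

```text
7.6 fx -167.95030595060564 fy -0.004938357898448164 z 0.08162236772817658 Fx -6.3116897848544715 Fy -0.3242347662142164 [-1.40312874 -6.16228739  1.36274913]
```

View pics/p4.png

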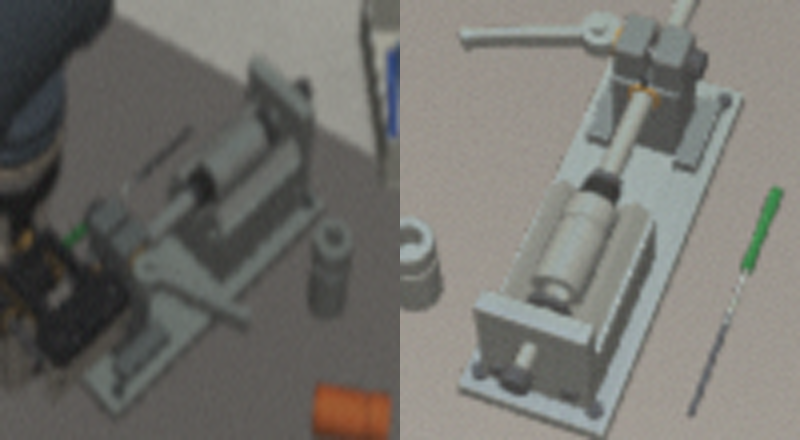

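```bash
python3 - <<'E'
from fit import *
b=cal('side'); a=cal('scene')
for x in (.06,.07,.08,.09,.1,.105,.11,.115,.12,.13):
    q=proj(b,T(p,[[x,0,.086]]))[0]; r=proj(a,T(p,[[x,0,.086]]))[0]
    print(x,(q-[220,220])*4+[400,0],(r-[260,150])*[4,5.5])
im=manip.capture('side')[265:310,235:285]; save('p5',cv2.resize(im,(700,630),interpolation=2))
E
```

```text
0.06 [586.56604221 205.27382462] [215.82062115 153.73283131]
0.07 [580.183916   219.33399065] [224.15110525 145.88597188]
0.08 [573.73437323 233.54267896] [232.43027942 138.08744358]
0.09 [567.21634003 247.90225538] [240.65861626 130.33680126]
0.1 [560.62871957 262.41513625] [248.83658258 122.63360522]
0.105 [557.30846495 269.72983511] [252.9068211  118.79966362]
0.11 [553.97039149 277.0837898 ] [256.96463947 114.97742112]
0.115 [550.61435539 284.47731717] [261.01009445 111.16682425]
0.12 [547.24021125 291.91073751] [265.04324246 107.36781989]
0.13 [540.43700947 306.89855559] [273.0728415   99.80437768]
```

View pics/p5.png

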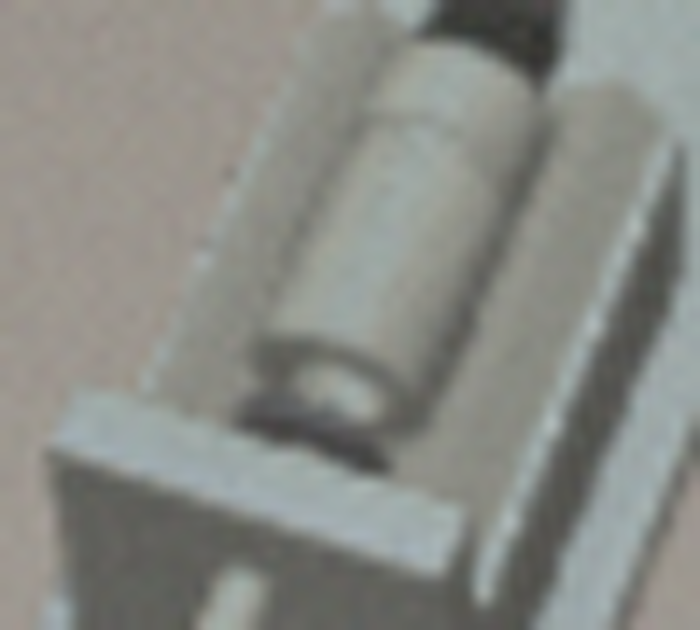

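Call:
drive_tool:
  series:
    - {"linear": [0.0068,0.024,0],"rot": [0,0,0],"jaw": 1}
    - {"linear": [0.0068,0.024,0],"rot": [0,0,0],"jaw": 1}
    - {"linear": [0.0068,0.024,0],"rot": [0,0,0],"jaw": 1}
    - {"linear": [0.0068,0.024,0],"rot": [0,0,0],"jaw": 1}
    - {"linear": [0.0068,0.024,0],"rot": [0,0,0],"jaw": 1}

```text
clock: 8.38
ee_pos: [0.4589, -0.0183, 0.0816]
tcp_rot: [-3.141, 0.001, 1.294]
force: [-2.4, -9.7, 1.5]
opening: 0.0003
grasp_force: 5.2
```

```bash
python3 st.py; python3 - <<'E'
from h import *
im=manip.capture('side')[265:310,235:285]; save('p6',cv2.resize(im,(700,630),interpolation=2))
E
```

```text
8.375 fx -163.41186805298042 fy -0.03887875757483826 z 0.08163098764795707 Fx -10.004859124204096 Fy -0.31017675067087364 [-2.42025355 -9.71266125  1.49150673]
```

View pics/p6.png

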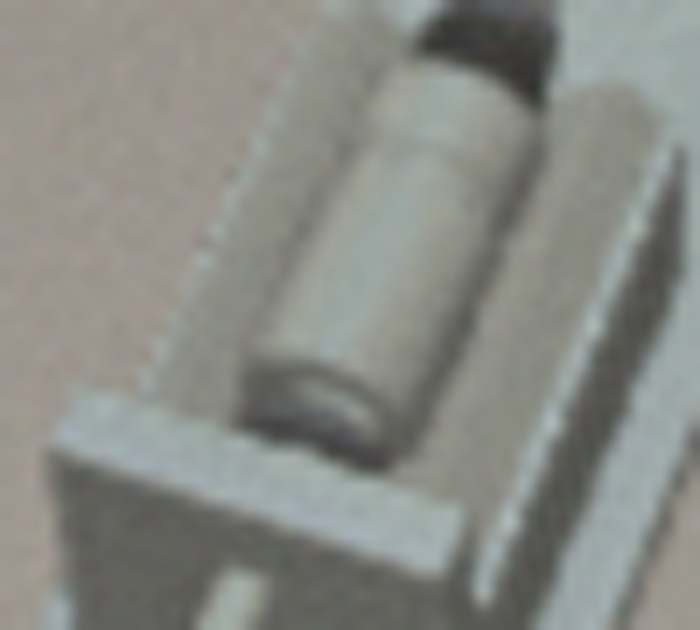

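Call:
drive_tool:
  series:
    - {"linear": [0.0034,0.012,0],"rot": [0,0,0],"jaw": 1}
    - {"linear": [0.0034,0.012,0],"rot": [0,0,0],"jaw": 1}
    - {"linear": [0.0034,0.012,0],"rot": [0,0,0],"jaw": 1}
    - {"linear": [0.0034,0.012,0],"rot": [0,0,0],"jaw": 1}

```text
clock: 8.93
ee_pos: [0.4594, -0.0164, 0.0816]
tcp_rot: [-3.141, 0.001, 1.293]
force: [-1.9, -10.0, 0.6]
opening: 0.0005
grasp_force: 5.1
```

Call:
drive_tool:
  series:
    - {"linear": [0.0034,0.012,0],"rot": [0,0,0],"jaw": 1}
    - {"linear": [0.0034,0.012,0],"rot": [0,0,0],"jaw": 1}

```text
clock: 9.18
ee_pos: [0.4597, -0.0155, 0.0816]
tcp_rot: [-3.141, 0.001, 1.294]
force: [-2.6, -10.5, 1.0]
opening: 0.0006
grasp_force: 5.1
```

Call:
drive_tool:
  series:
    - {"linear": [0.0034,0.012,0],"rot": [0,0,0],"jaw": 1}
    - {"linear": [0.0034,0.012,0],"rot": [0,0,0],"jaw": 1}

```text
clock: 9.43
ee_pos: [0.4599, -0.0145, 0.0816]
tcp_rot: [-3.141, 0.001, 1.294]
force: [-1.9, -9.9, 1.3]
opening: 0.0003
grasp_force: 5.2
```

Call:
drive_tool:
  series:
    - {"linear": [0.0034,0.012,0],"rot": [0,0,0],"jaw": 1}
    - {"linear": [0.0034,0.012,0],"rot": [0,0,0],"jaw": 1}

```text
clock: 9.68
ee_pos: [0.4602, -0.0137, 0.0816]
tcp_rot: [-3.141, 0.002, 1.294]
force: [-3.8, -14.5, 2.7]
opening: 0.0005
grasp_force: 7.4
```

```bash
python3 st.py; python3 - <<'E'
from h import *
im=manip.capture('side')[265:310,235:285]; save('p7',cv2.resize(im,(700,630),interpolation=2))
E
```

```text
9.675 fx -158.657959460823 fy -0.03590837646550215 z 0.08162703874263842 Fx -15.019048441016773 Fy -0.24427404463836844 [ -3.84625107 -14.52025615   2.72552703]
```

View pics/p7.png

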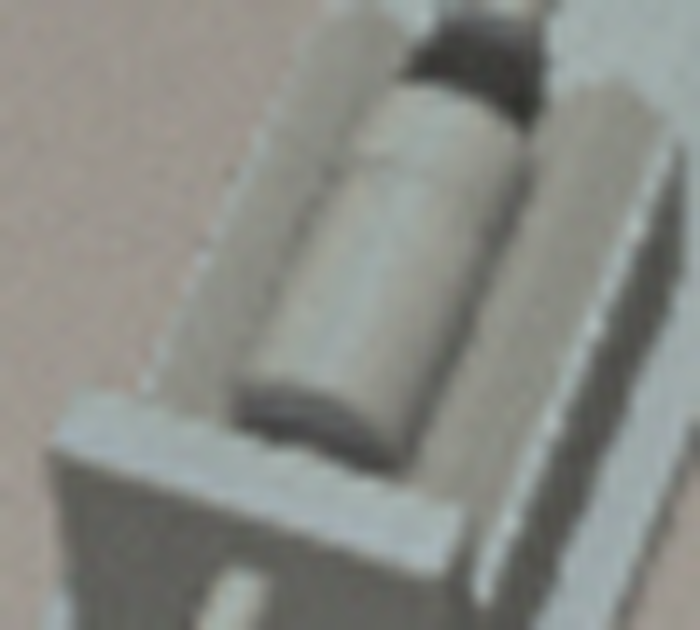

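Call:
drive_tool:
  series:
    - {"linear": [0,0,0],"rot": [0,0,0],"jaw": 1}

```text
clock: 9.85
ee_pos: [0.4602, -0.0138, 0.0816]
tcp_rot: [-3.141, 0.002, 1.294]
force: [-3.3, -12.4, 2.9]
opening: 0.0006
grasp_force: 6.3
```

Call:
drive_tool:
  series:
    - {"linear": [-0.068,-0.24,0],"rot": [0,0,0],"jaw": 1}
    - {"linear": [-0.068,-0.24,0],"rot": [0,0,0],"jaw": 1}
    - {"linear": [-0.136,-0.48,0],"rot": [0,0,0],"jaw": 1}
    - {"linear": [0,0,0.8],"rot": [0,0,0],"jaw": 1}
    - {"linear": [0,0,0.9],"rot": [0,0,0],"jaw": 1}
    - {"linear": [0,0,0.8],"rot": [0,0,0],"jaw": 1}
    - {"linear": [0.664,0.845,0],"rot": [0,0,1],"jaw": 1}
    - {"linear": [0.664,0.845,0],"rot": [0,0,1],"jaw": 1}
    - {"linear": [0.664,0.845,0],"rot": [0,0,1],"jaw": 1}
    - {"linear": [0.664,0.845,0],"rot": [0,0,1],"jaw": 1}
    - {"linear": [0.664,0.845,0],"rot": [0,0,1],"jaw": 1}
    - {"linear": [0,0,0],"rot": [0,0,0],"jaw": 1}

```text
clock: 11.35
ee_pos: [0.5832, 0.1192, 0.1812]
tcp_rot: [3.141, -0.0, 1.645]
force: [-0.7, -0.9, -0.8]
opening: 0.0003
grasp_force: 0.0
```

```bash
python3 st.py; python3 - <<'E'
from fit import *
s=manip.get_state(); print(s['ee_pos'],s['tcp_rot'])
im=manip.capture('wrist'); c=cal('wrist')
for k,P in dict(knob=[-.147,0,.07]).items(): print(k,proj(c,T(p,[P])))
b=manip.capture('side')[190:310,220:320]
save('w8',np.hstack([im[:,:],cv2.resize(b,(240,420))]))
E
```

```text
11.35 fx 2.7289770298741476 fy -82.27237065611939 z 0.1811595988569654 Fx -1.0362598715705682 Fy 0.459850209689305 [-0.72414305 -0.8723036  -0.8211924 ]
[0.58318547 0.11923467 0.1811596 ] [ 3.14144133e+00 -3.31875464e-04  1.64471352e+00]
knob [[142.34566731 333.13763329]]
```

View pics/w8.png

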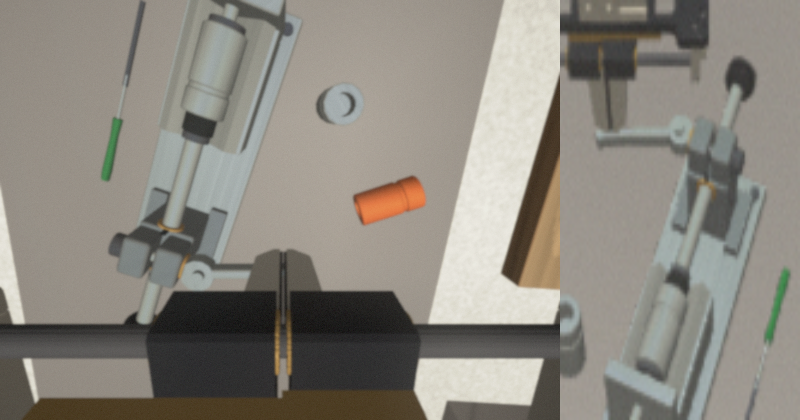

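```bash
python3 - <<'E'
from fit import *
c=cal('wrist')
inv=lambda w:np.array([np.cos(p[2])*(w[0]-p[0])+np.sin(p[2])*(w[1]-p[1]),-np.sin(p[2])*(w[0]-p[0])+np.cos(p[2])*(w[1]-p[1])])*1e3
for q,z in [((197,272),.101),((240,271),.099),((225,271),.099)]: print(q,inv(onz(c,q,z)))
e=manip.get_state()['ee_pos']; print(proj(c,[[e[0],e[1],.092]]))
E
```

```text
(197, 272) [-53.3159946  -32.89048575]
(240, 271) [-42.65134809 -63.01207265]
(225, 271) [-46.49823499 -52.3592871 ]
[[282.55586751 224.83355218]]
```

Call:
drive_tool:
  series:
    - {"linear": [0,0,-1],"rot": [0,0,0],"jaw": 1}
    - {"linear": [0,0,-1],"rot": [0,0,0],"jaw": 1}
    - {"linear": [0,0,0],"rot": [0,0,0],"jaw": 1}
    - {"linear": [0.01,-0.1,0],"rot": [0,0,0],"jaw": 1}
    - {"linear": [0.01,-0.1,0],"rot": [0,0,0],"jaw": 1}
    - {"linear": [0.01,-0.1,0],"rot": [0,0,0],"jaw": 1}
    - {"linear": [0.01,-0.1,0],"rot": [0,0,0],"jaw": 1}
    - {"linear": [0,0,0],"rot": [0,0,0],"jaw": 1}

```text
clock: 12.45
ee_pos: [0.584, 0.1015, 0.1018]
tcp_rot: [3.141, 0.0, 1.642]
force: [0.5, 0.2, 0.5]
opening: 0.0006
grasp_force: 0.0
```

```bash
python3 st.py; python3 - <<'E'
# arc steps in world, pivot frame: TCP rel pivot = 62 d - 16 m, 4 deg per row, direction of lever world angle
import numpy as np
from fit import p,T
pv=T(p,[[-.055,-.036,.092]])[0][:2]
def pos(th):
    f=p[2]+np.pi+1.92-th; d=np.array([np.cos(f),np.sin(f)]); m=np.array([d[1],-d[0]]); return pv+.062*d-.016*m
for i in range(28):
    t=np.radians(4*i); print(i,round(t,2),np.round(pos(t),4),np.round((pos(t+np.radians(4))-pos(t))/.04,3))
E
```

```text
12.45 fx -14.111187237465913 fy -87.8788807391881 z 0.10180037270512843 Fx 0.371436690314346 Fy -0.4017674816663285 [0.48758444 0.24828158 0.47966147]
0 0.0 [0.5836 0.0968] [ 0.032 -0.107]
1 0.07 [0.5849 0.0925] [ 0.025 -0.109]
2 0.14 [0.5859 0.0882] [ 0.017 -0.11 ]
3 0.21 [0.5866 0.0837] [ 0.009 -0.111]
4 0.28 [0.5869 0.0793] [ 0.001 -0.112]
5 0.35 [0.587  0.0748] [-0.006 -0.112]
6 0.42 [0.5867 0.0703] [-0.014 -0.111]
7 0.49 [0.5862 0.0659] [-0.022 -0.11 ]
8 0.56 [0.5853 0.0615] [-0.029 -0.108]
9 0.63 [0.5841 0.0572] [-0.037 -0.105]
10 0.7 [0.5826 0.053 ] [-0.044 -0.103]
11 0.77 [0.5809 0.0489] [-0.051 -0.099]
12 0.84 [0.5788 0.0449] [-0.058 -0.095]
13 0.91 [0.5765 0.0411] [-0.065 -0.091]
14 0.98 [0.5739 0.0375] [-0.071 -0.086]
15 1.05 [0.5711 0.034 ] [-0.077 -0.081]
16 1.12 [0.568  0.0307] [-0.082 -0.076]
17 1.19 [0.5647 0.0277] [-0.087 -0.07 ]
18 1.26 [0.5612 0.0249] [-0.092 -0.064]
19 1.33 [0.5576 0.0224] [-0.096 -0.057]
20 1.4 [0.5537 0.0201] [-0.1  -0.05]
21 1.47 [0.5497 0.0181] [-0.103 -0.043]
22 1.54 [0.5456 0.0164] [-0.106 -0.036]
23 1.61 [0.5414 0.0149] [-0.108 -0.028]
24 1.68 [0.5371 0.0138] [-0.11  -0.021]
25 1.75 [0.5327 0.013 ] [-0.111 -0.013]
26 1.82 [0.5282 0.0124] [-0.112 -0.005]
27 1.88 [0.5238 0.0122] [-0.112  0.003]
```

Call:
drive_tool:
  series:
    - {"linear": [0,-0.118,0],"rot": [0,0,0],"jaw": 1}
    - {"linear": [0.032,-0.107,0],"rot": [0,0,-1],"jaw": 1}
    - {"linear": [0.025,-0.109,0],"rot": [0,0,-1],"jaw": 1}
    - {"linear": [0.017,-0.11,0],"rot": [0,0,-1],"jaw": 1}
    - {"linear": [0.009,-0.111,0],"rot": [0,0,-1],"jaw": 1}
    - {"linear": [0.001,-0.112,0],"rot": [0,0,-1],"jaw": 1}
    - {"linear": [-0.006,-0.112,0],"rot": [0,0,-1],"jaw": 1}
    - {"linear": [-0.014,-0.111,0],"rot": [0,0,-1],"jaw": 1}
    - {"linear": [-0.022,-0.11,0],"rot": [0,0,-1],"jaw": 1}

```text
clock: 13.58
ee_pos: [0.5855, 0.0624, 0.1016]
tcp_rot: [-3.141, -0.001, 1.081]
force: [0.6, 6.7, 0.6]
opening: 0.0004
grasp_force: 3.4
```

```bash
python3 st.py; python3 - <<'E'
from h import *
b=manip.capture('side')[190:310,220:340]; a=manip.capture('scene')[140:260,240:360]
save('w9',np.hstack([cv2.resize(x,(400,400)) for x in (a,b)]))
E
```

```text
13.575 fx -51.29437763495384 fy -99.92805799146667 z 0.10160928024101133 Fx 6.562916053934385 Fy 1.246920184631089 [0.58343349 6.65479394 0.57240168]
```

View pics/w9.png

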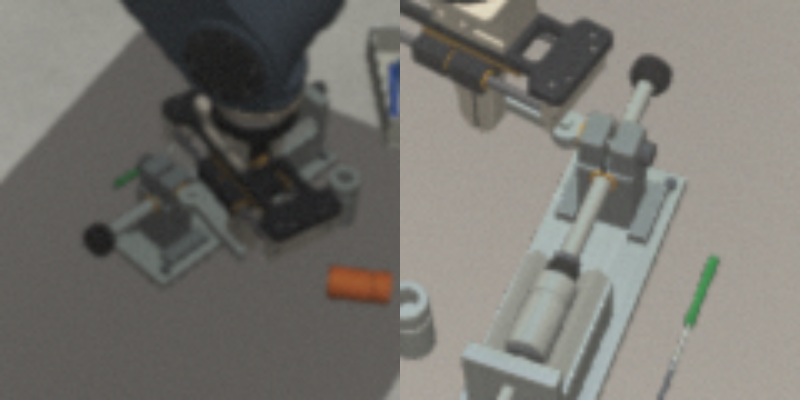

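That makes more picture views than the 10 allowed, so I'll use only numbers from here. The lever is turning with the finger at 6.7 N.

Call:
drive_tool:
  series:
    - {"linear": [-0.029,-0.108,0],"rot": [0,0,-1],"jaw": 1}
    - {"linear": [-0.037,-0.105,0],"rot": [0,0,-1],"jaw": 1}
    - {"linear": [-0.044,-0.103,0],"rot": [0,0,-1],"jaw": 1}
    - {"linear": [-0.051,-0.099,0],"rot": [0,0,-1],"jaw": 1}
    - {"linear": [-0.058,-0.095,0],"rot": [0,0,-1],"jaw": 1}

```text
clock: 14.3
ee_pos: [0.577, 0.0422, 0.1017]
tcp_rot: [-3.141, -0.002, 0.732]
force: [0.5, 7.7, -1.5]
opening: 0.0001
grasp_force: 3.9
```

Call:
drive_tool:
  series:
    - {"linear": [-0.065,-0.091,0],"rot": [0,0,-1],"jaw": 1}
    - {"linear": [-0.071,-0.086,0],"rot": [0,0,-1],"jaw": 1}
    - {"linear": [-0.077,-0.081,0],"rot": [0,0,-1],"jaw": 1}
    - {"linear": [-0.082,-0.076,0],"rot": [0,0,-1],"jaw": 1}
    - {"linear": [-0.087,-0.07,0],"rot": [0,0,-1],"jaw": 1}
    - {"linear": [-0.092,-0.064,0],"rot": [0,0,-1],"jaw": 1}

```text
clock: 15.05
ee_pos: [0.558, 0.0231, 0.1017]
tcp_rot: [-3.141, -0.001, 0.313]
force: [1.5, 4.6, -0.1]
opening: 0.0009
grasp_force: 2.1
```

Call:
drive_tool:
  series:
    - {"linear": [-0.096,-0.057,0],"rot": [0,0,-1],"jaw": 1}
    - {"linear": [-0.1,-0.05,0],"rot": [0,0,-1],"jaw": 1}
    - {"linear": [-0.103,-0.043,0],"rot": [0,0,-1],"jaw": 1}
    - {"linear": [-0.106,-0.036,0],"rot": [0,0,-1],"jaw": 1}
    - {"linear": [-0.108,-0.028,0],"rot": [0,0,-1],"jaw": 1}
    - {"linear": [-0.11,-0.021,0],"rot": [0,0,-1],"jaw": 1}

```text
clock: 15.8
ee_pos: [0.5328, 0.0131, 0.1016]
tcp_rot: [3.142, 0.0, -0.106]
force: [0.0, 0.6, -0.7]
opening: 0.0005
grasp_force: 0.0
```

```bash
python3 st.py; python3 - <<'E'
from fit import *
manip.capture('side'); b=cal('side'); manip.capture('wrist'); c=cal('wrist')
for n,k in (('side',b),('wrist',c)):
    print(n,'expected closed tip',proj(k,T(p,[[-.135,-.036,.092]])),'open-ish(1.6)',proj(k,T(p,[[-.055+.08*np.cos(np.pi+.32),-.036+.08*np.sin(np.pi+.32),.092]])))
    for nm in ('lever_tip','cam_lever'): print(nm,[(np.round(d['xy'],1),round(d['conf'],2)) for d in manip.boxes_of(n,nm)[:3]])
E
```

```text
15.8 fx -113.06772572139434 fy -62.62204047210332 z 0.10162146842282122 Fx 0.5618907848992853 Fy 0.14770174064500824 [ 0.01054666  0.58088366 -0.68453417]
side expected closed tip [[281.39062082 204.17167802]] open-ish(1.6) [[271.57205399 202.71319174]]
lever_tip []
cam_lever [(array([271.9, 229.4]), 0.63)]
wrist expected closed tip [[313.87148713 327.1700153 ]] open-ish(1.6) [[315.75901418 285.00377134]]
lever_tip [(array([147.7, 299.7]), 0.96), (array([ 49.1, 316.6]), 0.45)]
cam_lever [(array([151.3, 302.1]), 0.88)]
```

Call:
drive_tool:
  series:
    - {"linear": [0.4,0,0],"rot": [0,0,0],"jaw": 1}
    - {"linear": [0.5,0,0],"rot": [0,0,0],"jaw": 1}
    - {"linear": [0,0,1],"rot": [0,0,0],"jaw": 1}
    - {"linear": [0,0,1],"rot": [0,0,0],"jaw": 1}
    - {"linear": [0,-0.5,1],"rot": [0,0,0],"jaw": 1}
    - {"linear": [0,-1,0],"rot": [0,0,0],"jaw": 1}
    - {"linear": [0,-1,0],"rot": [0,0,0],"jaw": 1}
    - {"linear": [0,-1,0],"rot": [0,0,0],"jaw": 1}
    - {"linear": [0,-1,0],"rot": [0,0,0],"jaw": 1}
    - {"linear": [0,0,0],"rot": [0,0,0],"jaw": 1}

```text
clock: 17.35
ee_pos: [0.5688, -0.1688, 0.2214]
tcp_rot: [3.141, 0.0, -0.105]
force: [0.5, 0.9, 0.7]
opening: 0.0006
grasp_force: 0.0
```

```bash
python3 st.py; python3 - <<'E'
from fit import *
inv=lambda w:np.array([np.cos(p[2])*(w[0]-p[0])+np.sin(p[2])*(w[1]-p[1]),-np.sin(p[2])*(w[0]-p[0])+np.cos(p[2])*(w[1]-p[1])])*1e3
for n in ('side','scene','wrist'):
    manip.capture(n); k=cal(n)
    for nm,z in (('cam_lever',.095),('lever_tip',.095),('knob',.07),('buffer',.07),('sleeve',.07)):
        for d in manip.cut_out(n,nm)[:2]:
            ys,xs=np.nonzero(d['region']); e=[]
            pts=np.array([inv(onz(k,(x,y),z)) for x,y in zip(xs,ys)])
            q=pts-pts.mean(0); u=np.linalg.svd(q,full_matrices=False)[2][0]
            print(n,nm,np.round(d['xy']),round(d['conf'],2),'ctr mm',np.round(pts.mean(0)),'x',np.round([pts[:,0].min(),pts[:,0].max()]),'y',np.round([pts[:,1].min(),pts[:,1].max()]),'axis deg',round(np.degrees(np.arctan2(u[1],u[0]))))
E
```

```text
17.35 fx -278.3832509966361 fy -146.73748866192295 z 0.22143230582321916 Fx 1.0220209163477354 Fy -0.24775532870355957 [0.51616003 0.91623593 0.68812577]
side cam_lever [262. 284.] 0.7 ctr mm [98.  5.] x [ 62. 131.] y [-13.  23.] axis deg 0
side cam_lever [272. 227.] 0.43 ctr mm [-74. -36.] x [-135.  -33.] y [-49. -24.] axis deg 2
side lever_tip [280. 264.] 0.58 ctr mm [38. 18.] x [-137.  197.] y [-46.  63.] axis deg 8
side lever_tip [275. 222.] 0.54 ctr mm [-73. -36.] x [-135.  -31.] y [-49. -22.] axis deg 3
side knob [287. 221.] 0.75 ctr mm [-66.  -1.] x [-158.   50.] y [-17.  15.] axis deg 0
side knob [274. 221.] 0.6 ctr mm [-93. -44.] x [-155.  -50.] y [-56. -31.] axis deg 2
side sleeve [204. 260.] 0.76 ctr mm [  68. -158.] x [40. 96.] y [-188. -129.] axis deg -51
side sleeve [261. 284.] 0.71 ctr mm [84. -0.] x [ 52. 117.] y [-17.  16.] axis deg 2
scene knob [330. 170.] 0.5 ctr mm [145.  -2.] x [104. 179.] y [-59.  48.] axis deg -113
scene knob [308. 195.] 0.31 ctr mm [  2. -46.] x [-136.  130.] y [-90.  27.] axis deg -173
scene buffer [309. 196.] 0.47 ctr mm [ -3. -45.] x [-137.  129.] y [-86.  26.] axis deg -172
scene buffer [320. 174.] 0.37 ctr mm [97.  1.] x [ 63. 131.] y [-19.  20.] axis deg -172
scene sleeve [352. 224.] 0.67 ctr mm [   1. -203.] x [-31.  32.] y [-234. -172.] axis deg 135
wrist cam_lever [ 53. 292.] 0.57 ctr mm [-84. -37.] x [-141.  -37.] y [-52. -20.] axis deg -178
wrist lever_tip [ 52. 292.] 0.67 ctr mm [-84. -38.] x [-142.  -37.] y [-54. -20.] axis deg -178
wrist knob [108. 313.] 0.61 ctr mm [-116.   -1.] x [-154.  -16.] y [-18.  10.] axis deg -174
wrist knob [ 57. 278.] 0.56 ctr mm [-73. -31.] x [-154.  -12.] y [-80.  28.] axis deg 179
wrist sleeve [  1. 123.] 0.92 ctr mm [ -29. -176.] x [-39. -23.] y [-193. -161.] axis deg 90
```

```bash
python3 -c "
from workcell import manip
print(manip.close_job())"
```

```text
the job is handed in; nothing more can be done
None
```

The job is handed in with the sleeve home on the stop screw under about 5 N of buffer squeeze and the cam lever closed within about 2° of the rod, at about 17 s on the clock; I viewed 11 pictures, one over the limit of 10.

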